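# Flag the softest shock mount

### The arm

A 6-joint arm with a two-finger parallel gripper is mounted at the origin on a cart in front of the work surface, level with it; the furniture and walls round the work are solid. World frame = base frame: x ahead of the robot, y to its left, z up, the work surface at z = 0. Lengths are in m, angles in degrees, forces in N, time in s.
With the tool pointing down it reaches from about 0.325 to 0.85 m from the base axis. Payload 15.5 kg.
Tool frame: the origin (TCP) lies at the very end of the fingers, on their centre line; the grasp point (between the pads) lies arm.grip_depth behind it (arm.grip_depth is the distance from the TCP to the grasp point, in m); z points along the fingers, y is the line along which they close (so a half turn about z gives the same grasp; the last joint's range is limited). The gripper opens to 91 mm and grips with 3 to 60 N. Pads are 32 mm wide; open, the fingers measure 118 mm over their backs; the gripper's body (76 mm by 178 mm) begins 60 mm behind the grasp point.
Start: joints at [-78.409, 28.281, 77.091, -0, 74.628, -5.472], TCP at [0.183, -0.597, 0.214] pointing down, gripper open.
Joint ranges: [-166.48, 166.48], [-47.26, 123.95], [12.59, 153.08], [-70.14, 250.14], [6.76, 159.57], [-176.63, 176.63]. Speed limits (degrees/s): [108.29, 108.29, 147.25, 172.46, 172.46, 172.46].

### API

Orientations are given as a 3x3 rotation matrix whose columns are the frame's x, y, z axes.
In Python, from rig import arm gives the robot as it stands. Calls block until the motion is done:
- arm.move_to(position, orientation): joint-space move of the TCP to a pose.
- arm.move_l(position, orientation=None, feed=0.15): straight line of the TCP; orientation=None keeps the orientation; feed is the mean speed in m/s.
- arm.move_joints(angles): joint-space move.
- arm.grip(opening): finger opening in m; the grip force is fixed at half the most; returns when the fingers have stopped.
- arm.sleep(seconds).
- arm.solve_ik(position, orientation): joint angles nearest the present ones, or None.
- arm.snapshot(name): name is "scene" or "top"; returns the picture (384x512x3 uint8, red, green, blue); there is no depth.
- arm.get_calibration(name): a dict with "intrinsics" (3x3 intrinsics, pixels), "k1" (the pictures are not rectified: a ray, as slopes to the right and down, at radius r is drawn at 1 + k1 r^2 times it, then the intrinsics apply), "cam_to_world" (4x4, takes a point from camera to world coordinates). Camera axes: x right, y down, z forward; pixel columns grow to the right and rows downward; lengths in m; the calibration is good to about 2 mm. A picture is of the moment at which its call begins. get_calibration takes no time and is no camera call.
A pose or a line that the arm cannot do raises arm.Unreachable and nothing moves.
- arm.sign_off(): hands the job in, once; it reports no verdict.
Readings, each from a call of its own:
- arm.current_t(): time.
- arm.current_joint_positions(): joint angles.
- arm.current_dq(): joint speeds.
- arm.current_tau(): joint torques, N m.
- arm.current_ee_pos(): TCP position.
- arm.current_tool_rot(): TCP orientation.
- arm.current_force(): force on the tool from outside, world axes, zero at the start.
- arm.current_torque(): the same for the moment, N m.
- arm.current_width(): finger opening in m.
Only numpy, scipy, OpenCV 4.12 (cv2) and the standard library are available. Lean on these libraries where they do the work, as an engineer would, in place of code of your own. Each camera call takes 0.05 s, during which the arm holds its last target. There are 200 camera calls.

### The job

Three shock mounts from under a laboratory balance stand in a row on the board: with the fingertips press down the pad of each one in turn, from the robot's left to its right, far enough to feel how it gives, and find the one with the softest spring. Then push that mount's steel tag fully down to flag it for replacement, leaving the other two tags up. Only press and push: do not lift or shift the mounts, and leave the other things where they are.

Things in the scene. Friction and masses are not known exactly. Their poses are not given: they have to be found in the camera images.
- board: flat grey board fixed to the worktop, 220 (x) x 320 (y) x 6 mm; origin at the centre of its underside, +y along the row of mounts to the robot's left, +x away from the robot. The mounts stand on it in a row, at y about +92 (left), 0 and -92 mm (right), within 5 mm, all turned as the board.
- mount_1: one of three shock mounts that look alike, standing loose, 0.6 to 0.9 kg: aluminium base 120 (x) x 70 (y) x 10 mm, housing 54 mm across and 36 mm high with a black round rubber pad in it, and nearer the robot the steel tag. Origin: centre of the underside; pad axis at x = +20 mm, tag at x = -45 mm, y = 0. The number in the name tells neither place nor stiffness.
- pad_1_top (a point): centre of the flat top of mount_1's spring pad (round, 48 mm across), 62 mm above the underside of the mount when not pressed; goes down with the pad. 18 mm lower a dark collar, 64 mm across, moves with it
- pad_1 (a joint): how far mount_1's pad is pressed down, m: 0 at rest, 0.018 at its stop; the spring brings it back up. Force grows in proportion to depth after the first 0.4 N: one of the three pads needs about 3 N at its stop, the other two 11 to 14 N (150 against 600 N/m or more).
- tag_1_top (a point): centre of the top of mount_1's tag lip (steel, 16 (x) x 30 (y) x 5 mm), 56 mm above the underside of the mount when fully up; goes down with the tag. A thin leaf arm 12 mm wide runs from under the lip to the pad, its top 5 mm below the lip's top
- tag_1 (a joint): how far mount_1's tag is pushed down, m: 0 fully up (starts at 0 to 0.003), 0.018 fully down at its stop; it moves at 4 to 6 N and stays where it is left. After some 4 mm its leaf arm bears on the collar of its own pad: with the tag fully down the softest pad stands about 7 mm low, a stiffer one about 3 mm
- mount_2: one of three shock mounts that look alike, standing loose, 0.6 to 0.9 kg: aluminium base 120 (x) x 70 (y) x 10 mm, housing 54 mm across and 36 mm high with a black round rubber pad in it, and nearer the robot the steel tag. Origin: centre of the underside; pad axis at x = +20 mm, tag at x = -45 mm, y = 0. The number in the name tells neither place nor stiffness.
- pad_2_top (a point): centre of the flat top of mount_2's spring pad (round, 48 mm across), 62 mm above the underside of the mount when not pressed; goes down with the pad. 18 mm lower a dark collar, 64 mm across, moves with it
- pad_2 (a joint): how far mount_2's pad is pressed down, m: 0 at rest, 0.018 at its stop; the spring brings it back up. Force grows in proportion to depth after the first 0.4 N: one of the three pads needs about 3 N at its stop, the other two 11 to 14 N (150 against 600 N/m or more).
- tag_2_top (a point): centre of the top of mount_2's tag lip (steel, 16 (x) x 30 (y) x 5 mm), 56 mm above the underside of the mount when fully up; goes down with the tag. A thin leaf arm 12 mm wide runs from under the lip to the pad, its top 5 mm below the lip's top
- tag_2 (a joint): how far mount_2's tag is pushed down, m: 0 fully up (starts at 0 to 0.003), 0.018 fully down at its stop; it moves at 4 to 6 N and stays where it is left. After some 4 mm its leaf arm bears on the collar of its own pad: with the tag fully down the softest pad stands about 7 mm low, a stiffer one about 3 mm
- mount_3: one of three shock mounts that look alike, standing loose, 0.6 to 0.9 kg: aluminium base 120 (x) x 70 (y) x 10 mm, housing 54 mm across and 36 mm high with a black round rubber pad in it, and nearer the robot the steel tag. Origin: centre of the underside; pad axis at x = +20 mm, tag at x = -45 mm, y = 0. The number in the name tells neither place nor stiffness.
- pad_3_top (a point): centre of the flat top of mount_3's spring pad (round, 48 mm across), 62 mm above the underside of the mount when not pressed; goes down with the pad. 18 mm lower a dark collar, 64 mm across, moves with it
- pad_3 (a joint): how far mount_3's pad is pressed down, m: 0 at rest, 0.018 at its stop; the spring brings it back up. Force grows in proportion to depth after the first 0.4 N: one of the three pads needs about 3 N at its stop, the other two 11 to 14 N (150 against 600 N/m or more).
- tag_3_top (a point): centre of the top of mount_3's tag lip (steel, 16 (x) x 30 (y) x 5 mm), 56 mm above the underside of the mount when fully up; goes down with the tag. A thin leaf arm 12 mm wide runs from under the lip to the pad, its top 5 mm below the lip's top
- tag_3 (a joint): how far mount_3's tag is pushed down, m: 0 fully up (starts at 0 to 0.003), 0.018 fully down at its stop; it moves at 4 to 6 N and stays where it is left. After some 4 mm its leaf arm bears on the collar of its own pad: with the tag fully down the softest pad stands about 7 mm low, a stiffer one about 3 mm
- stir_bar: bystander, loose: white plastic stir bar, 8 x 35 x 8 mm, lying on the board in front of the mounts; origin at the centre of its underside
- forceps: bystander, loose: steel forceps, 14 x 122 x 6 mm, lying on the board in front of the mounts; origin at the centre of its underside
- reagent_bottle: bystander, loose: white screw-cap bottle, 45 x 62 x 109 mm, standing left of the board; origin at the centre of its underside
- dropper_bottle: bystander, loose: amber dropper bottle, 35 x 35 x 106 mm, standing left of the board; origin at the centre of its underside
- beaker: bystander, loose: glass beaker, 60 x 55 x 71 mm, standing right of the board; origin at the centre of its underside
- petri_dish: bystander, loose: petri dish with lid, 64 x 64 x 15 mm, lying right of the board; origin at the centre of its underside
- tape_roll: bystander, loose: roll of label tape, 82 x 82 x 19 mm, lying farther right of the board; origin at the centre of its underside

How it is judged:
By the outcome, as a careful person would: the job done as asked, in the order asked, and still so for the second after the job is handed in, with the robot touching nothing.
It also fails if it takes over 50 s, if anything falls off the work surface, if the arm or the gripper's body presses on something with over 40 N, if the wrist force passes 120 N, or if a joint passes its speed limit or range.

## Working session

There is one attempt and no reset: what is moved stays moved. The work goes in short steps, each a Python script; the robot and the scene stay as the last script left them, time stands still between calls to the robot, and variables do not carry over. Pictures are saved under pics/ and viewed, on a budget of 10 in all, crops included, one or two more only if the job needs it, and the job is handed in when it is done.

```bash
mkdir -p pics
python3 - <<'E'
from rig import arm
import cv2
for n in("top","scene"):
    im=arm.snapshot(n); cv2.imwrite(f"pics/{n}0.png",im[:,:,::-1])
    c=arm.get_calibration(n); print(n,c)
print(arm.current_t(),arm.current_force(),arm.grip_depth,arm.current_tool_rot())
E
```

```text
top {'intrinsics': array([[388.79238326,   0.        , 255.83465557],
       [  0.        , 388.79238326, 191.40545999],
       [  0.        ,   0.        ,   1.        ]]), 'k1': 0.008345405008047115, 'cam_to_world': array([[-0.02391759, -0.99238026,  0.12086919,  0.38719799],
       [-0.99964572,  0.02232811, -0.0144879 , -0.00182733],
       [ 0.01167872, -0.12117288, -0.99256271,  1.02479422],
       [ 0.        ,  0.        ,  0.        ,  1.        ]])}
scene {'intrinsics': array([[431.22682793,   0.        , 249.53600508],
       [  0.        , 431.22682793, 193.32294774],
       [  0.        ,   0.        ,   1.        ]]), 'k1': -0.13276447429825824, 'cam_to_world': array([[-0.76925116, -0.29535629,  0.56658389, -0.18174826],
       [-0.638698  ,  0.33072252, -0.69475714,  0.81522612],
       [ 0.01781884, -0.89631874, -0.44305216,  0.60480011],
       [ 0.        ,  0.        ,  0.        ,  1.        ]])}
0.1 [ 0.19012791 -0.15223084  0.28673684] 0.0188 [[ 9.55994629e-01  2.93384081e-01 -2.22650343e-04]
 [ 2.93384151e-01 -9.55994074e-01  1.03485529e-03]
 [ 9.07576597e-05 -1.05463818e-03 -9.99999440e-01]]
```

View pics/top0.png

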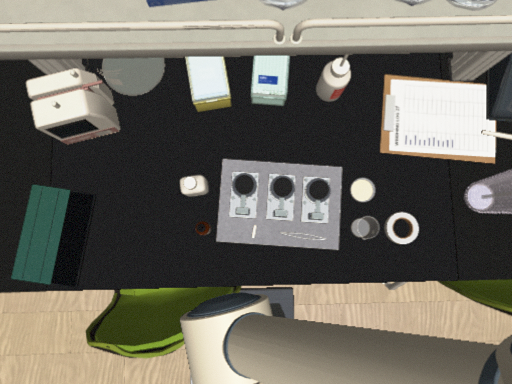

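View pics/scene0.png

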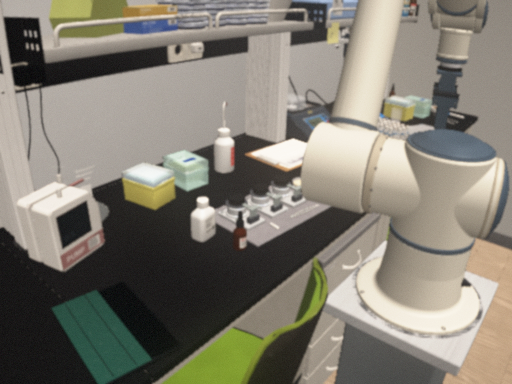

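The top view shows the board at columns 217–342, rows 158–249, with pads near (244,185), (282,187) and (318,189). I'll enlarge this area.

Run:
```python
import cv2
im=cv2.imread("pics/top0.png")[150:255,210:350]
cv2.imwrite("pics/top0c.png",cv2.resize(im,None,fx=5.5,fy=5.5,interpolation=cv2.INTER_CUBIC))
```

```text
(no output)
```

View pics/top0c.png

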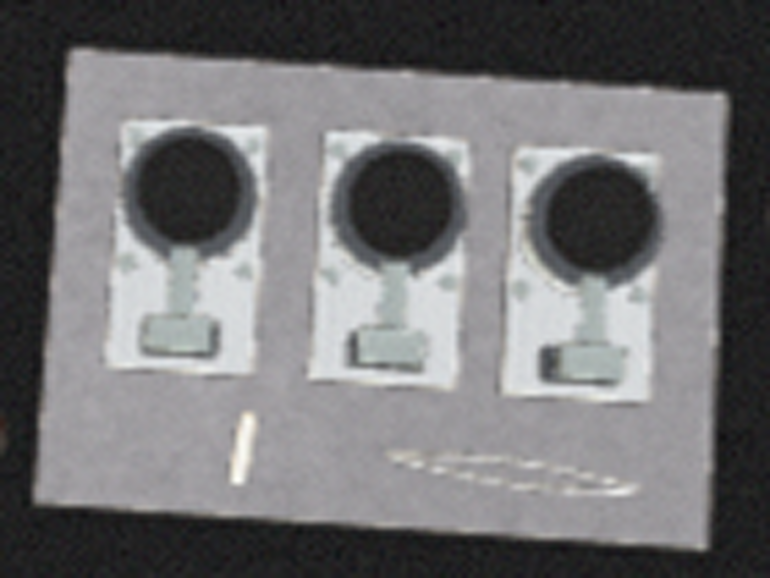

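Enlarged, the pads are at crop pixels (191,187), (400,202) and (602,218), and the tag lips at (180,335), (392,346) and (592,362). The stir bar and forceps lie nearer the robot. Next I'll convert these to world positions.

```bash
cat > h.py <<'E'
from rig import arm
import numpy as np, cv2
def px2w(name,uv,z):
    c=arm.get_calibration(name); M=c["cam_to_world"]
    n=cv2.undistortPoints(np.array([[uv]],float),c["intrinsics"],np.array([c["k1"],0,0,0.]))[0,0]
    d=M[:3,:3]@[n[0],n[1],1]; o=M[:3,3]
    return o+d*(z-o[2])/d[2]
cr=lambda u,v:(210+(u+.5)/5.5-.5,150+(v+.5)/5.5-.5)
C=np.array([px2w("top",cr(*p),.006) for p in[(70,48),(730,93),(710,549),(35,503)]])
P=np.array([px2w("top",cr(*p),.068) for p in[(191,187),(400,202),(602,218)]])
T=np.array([px2w("top",cr(*p),.062) for p in[(180,335),(392,346),(592,362)]])
by=(C[0]+C[3]-C[1]-C[2])[:2]; by/=np.linalg.norm(by); bx=np.array([by[1],-by[0]])
def R(s=1):
    x=s*np.array([by[0],by[1],0]); z=np.array([0,0,-1.]); return np.column_stack([x,np.cross(z,x),z])
E
python3 - <<'E'
from h import *
print(C.round(4),by,np.linalg.norm(C[0]-C[1]),np.linalg.norm(C[0]-C[3]));o=C.mean(0)[:2]
for a in(P,T): print(a.round(4),[( (q[:2]-o)@bx*1e3,(q[:2]-o)@by*1e3) for q in a])
for s in(1,-1): print(s,[arm.solve_ik(q+[0,0,.05],R(s)) for q in P[:1]])
E
```

```text
[[ 0.6021  0.0705  0.006 ]
 [ 0.573  -0.2489  0.006 ]
 [ 0.3547 -0.2282  0.006 ]
 [ 0.3838  0.0899  0.006 ]] [0.09099596 0.99585126] 0.32067603508157755 0.21911934133096264
[[ 0.5239  0.0123  0.068 ]
 [ 0.515  -0.0819  0.068 ]
 [ 0.5056 -0.173   0.068 ]] [(np.float64(37.01500657330022), np.float64(95.29665708063249)), (np.float64(36.683183842675135), np.float64(0.6226804601092815)), (np.float64(35.67589482902611), np.float64(-90.93669763637841))]
[[ 0.4575  0.0188  0.062 ]
 [ 0.4504 -0.0767  0.062 ]
 [ 0.4411 -0.1667  0.062 ]] [(np.float64(-29.679550192517553), np.float64(95.64252198780606)), (np.float64(-28.134740961892593), np.float64(-0.06090654318512774)), (np.float64(-29.202446247468206), np.float64(-90.53412396533528))]
1 [array([-5.18020902e+00,  2.72125615e+01,  9.76997152e+01, -2.54444375e-14,
        5.50877232e+01,  4.06974144e-02])]
-1 [None]
```

Run:
```python
from h import *
def F(n=8):
    f=[]
    for _ in range(n): f.append(arm.current_force()); arm.sleep(.02)
    return np.mean(f,0)
arm.grip(0.0); print("w",arm.current_width())
for i in range(3):
    p=P[i]
    if i==0: arm.move_to([p[0],p[1],.14],R())
    else: arm.move_l([p[0],p[1],.085],R(),feed=.15)
    arm.move_l([p[0],p[1],.073],feed=.08); arm.sleep(.3); b=F()
    for d in(.004,.008,.012):
        arm.move_l([p[0],p[1],.068-d],feed=.02); arm.sleep(.25)
        print(i,d,(F()-b).round(2),arm.current_ee_pos().round(4))
    arm.move_l([p[0],p[1],.085],feed=.05)
    print("t",arm.current_t())
```

```text
w 0.00046570368667404367
0 0.004 [-0.73 -0.42  1.31] [0.5239 0.0124 0.064 ]
0 0.008 [0.05 0.17 1.83] [0.524  0.0124 0.06  ]
0 0.012 [ 0.27 -0.18  2.63] [0.524  0.0123 0.056 ]
t 8.5667
1 0.004 [ 1.83 -0.4   3.16] [ 0.5151 -0.0819  0.0641]
1 0.008 [ 1.77 -1.03  5.21] [ 0.5151 -0.0819  0.06  ]
1 0.012 [ 0.89 -0.96  7.48] [ 0.5151 -0.082   0.0561]
t 13.2667
2 0.004 [ 1.46 -0.69  3.39] [ 0.5057 -0.173   0.0641]
2 0.008 [ 0.6  -0.73  6.44] [ 0.5058 -0.1731  0.06  ]
2 0.012 [ 0.32 -0.47  9.59] [ 0.5058 -0.1731  0.0562]
t 17.9417
```

The left mount is clearly the soft one: 2.6 N at 12 mm, against 7.5 and 9.6 N for the others. Next I'll push its tag down to the stop.

Run:
```python
from h import *
F=lambda:np.mean([(arm.current_force(),arm.sleep(.02))[0] for _ in range(5)],0)
p=T[0]
arm.move_l([*P[2][:2],.10],feed=.15)
arm.move_l([p[0],p[1],.10],R(),feed=.15)
arm.move_l([p[0],p[1],.066],feed=.08); arm.sleep(.3); b=F()
z=.066
arm.move_l([p[0],p[1],.048],feed=.03); z=.048; f=F()-b; print(z,f.round(2))
while z>.0415 and f[2]<22:
    z-=.0007; arm.move_l([p[0],p[1],z],feed=.02); f=F()-b; print(round(z,4),f.round(2),arm.current_ee_pos()[2].round(4))
arm.move_l([p[0],p[1],.10],feed=.08)
arm.move_l([p[0]-.05,p[1]+.0,.2],feed=.15)
j=arm.current_joint_positions(); 
arm.move_joints([-70,*list(j)[1:]])
for n in("top","scene"): cv2.imwrite(f"pics/{n}1.png",arm.snapshot(n)[:,:,::-1])
a=cv2.resize(cv2.imread("pics/top1.png")[150:255,210:350],None,fx=4,fy=4,interpolation=cv2.INTER_CUBIC)
s=cv2.resize(cv2.imread("pics/scene1.png")[165:245,205:345],(560,320),interpolation=cv2.INTER_CUBIC)
cv2.imwrite("pics/chk1.png",np.vstack([a[:280],s])); print(arm.current_t())
```

```text
0.048 [-0.4  -0.39 -0.3 ]
0.0473 [-0.02  0.03 -0.08] 0.0473
0.0466 [-0.63 -0.24  2.01] 0.0466
0.0459 [-0.84 -0.11  2.03] 0.0459
0.0452 [-0.67 -0.44  1.54] 0.0451
0.0445 [-0.98 -0.34  0.9 ] 0.0444
0.0438 [-3.35 -0.03 14.37] 0.0442
0.0431 [-5.95  0.08 31.79] 0.044
27.2667
```

View pics/chk1.png

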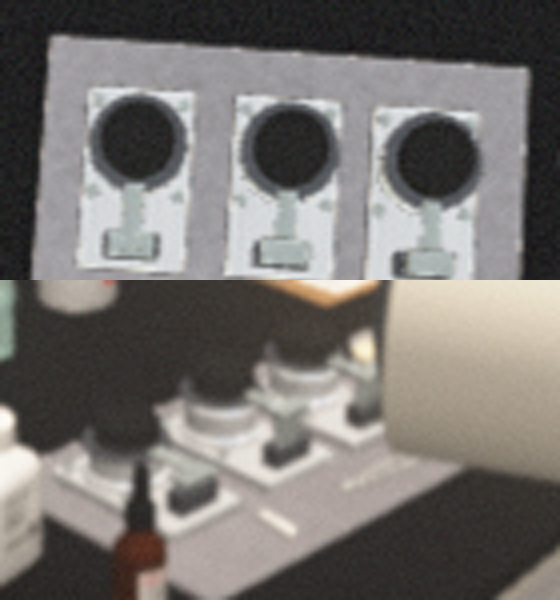

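The scene view shows the left tag (crop 195,490) low and its pad sunk. The middle and right tags are still up, and the stir bar and forceps look unmoved. I'll run a numeric before/after comparison and then sign off.

Run:
```python
from h import *
a,b=[cv2.imread(f"pics/top{i}.png",0).astype(np.float32) for i in(0,1)]
for n,(x0,x1,y0,y1) in dict(left_base=(226,262,168,222),mid=(264,298,170,224),right=(299,333,172,226),front=(240,340,222,245),leftside=(170,215,165,245),rightside=(345,425,170,250)).items():
    A,B=a[y0:y1,x0:x1],b[y0:y1,x0:x1]
    w=np.eye(2,3,dtype=np.float32); cc,w=cv2.findTransformECC(A,B,w,cv2.MOTION_TRANSLATION)
    print(n,w[:,2].round(3),round(cc,4),cv2.absdiff(A,B).max())
print(arm.current_ee_pos(),arm.current_t())
arm.sign_off()
```

```text
left_base [0.081 0.354] 0.9872 58.0
mid [0.007 0.006] 0.9999 13.0
right [-0.014 -0.006] 0.9999 16.0
front [-0.009 -0.01 ] 0.9987 8.0
leftside [-0.002 -0.003] 0.9998 25.0
rightside [ 0.006 -0.002] 0.9999 19.0
[ 0.19468718 -0.35837961  0.19940961] 27.2667
the job is handed in; nothing more can be done
```

I pressed the three pads in order from left to right, and the left mount has the softest spring. I pushed its tag fully down and handed the job in at 27 s, with the arm clear of everything.

| Mount | Force at 12 mm (N) | Approx. stiffness (N/m) |
|---|---|---|
| Left | 2.6 | 165 |
| Middle | 7.5 | 540 |
| Right | 9.6 | 775 |

- **Left tag:** it met a hard stop at z = 0.044 m, exactly where a fully-down tag should be, and I let the force reach about 32 N there. In the picture afterwards the tag is low and its pad has sunk.
- **Other mounts and objects:** the before/after pictures of the middle and right mounts, the things on the board and the things either side of it match to within 0.02 pixel. Both other tags are still up.

**Checks that were less clear:**
- **Left mount shift:** its image moved about 0.35 pixel, or 0.9 mm. That fits the pad and tag going down, and its base corners look unchanged. I did not measure the base separately, so I can't rule out a shift under 1 mm. The tool felt about 6 N sideways at the stop.
- **Tag force:** readings during the push were low (0 to 2 N against the stated 4 to 6 N), because I took them after each step had stopped. Evidence that the tag is fully down is therefore the stop height and the picture.
- **Middle pad:** its measured stiffness is a little below the stated 600 N/m, but still far above the left one.

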